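Set each candle on its own holder

TASK

Pick out the four candles from the ornaments on the desk and set each one gently on the holder made for it: the thick round pillar on the pedestal, the square candle on the square plate, the long three-wick candle in the long dish, and the tea light in the small concrete holder. Each must stand upright and flat on the floor of its holder, inside the lip, with the square and the long candle lined up with the sides of their holders. Leave the holders, the reed diffuser and the bust where they stand.

Things in the scene. Friction and masses are not known exactly. Their poses are not given: they have to be found in the camera images.
- round_candle: Thick round pillar candle of ivory wax, diameter 60, height 100, about 255 g; a thin wick stands 11 above the top (seen only). Stands upright, loose on the desk. Origin: centre of the underside, z up.
- square_candle: Square block candle of ivory wax, 50 x 50 and 80 high, about 180 g, one wick. Stands upright, loose on the desk. Origin: centre of the underside, z up. x and y run square to its sides.
- oblong_candle: Long low candle of ivory wax with three wicks in a row, 120 long (its x axis) x 45 wide (y) x 55 high, about 265 g. Stands upright, loose on the desk. Origin: centre of the underside, z up.
- tea_light: Tea light: small flat candle in a thin aluminium cup, diameter 38, height 17, about 18 g. Stands upright, loose on the desk. Origin: centre of the underside, z up.
- pedestal: Dark steel pedestal holder for the thick round pillar candle: round foot of diameter 90, thin stem, round pan on top. The pan is 78 across inside (88 outside); its floor is 56 above the origin and its lip stands 8 above the floor (top at 64). 550 g. Loose on the desk, right way up.  Origin: centre of the underside, z up.
- square_plate: Low square brass candle plate, 78 x 78 outside, 68 x 68 inside the lip; floor 6 above the origin, lip 8 above the floor (top at 14). 350 g. Loose on the desk, right way up.  Origin: centre of the underside, z up. x and y run square to its sides.
- oblong_dish: Long low white ceramic candle dish, 150 (its x axis) x 75 (y) outside, 140 x 65 inside the lip; floor 6 above the origin, lip 8 above the floor (top at 14). 450 g. Loose on the desk, right way up.  Origin: centre of the underside, z up.
- tea_cup: Small round grey concrete tea-light holder, 72 across at the foot and 68 at the top, 25 high, with a round recess 54 across and 6 deep in its top (recess floor 19 above the origin). 200 g. Loose on the desk, right way up.  Origin: centre of the underside, z up.
- diffuser: Bystander: white ceramic reed diffuser bottle, diameter 60, 92 high, with thin reeds that splay to about 30 from the axis and reach 187 high. Origin: centre of the underside, z up.
- bust: Bystander: small black bust of a head on a square plinth, 55 x 55, 110 high. Origin: centre of the underside, z up.
Not all that is in view belongs to the job. Leave any blue or turquoise look-alike of the square_candle alone.

How it is judged:
By the outcome, as a careful person would: the job done as asked, in the order asked, and still so for the second after the job is handed in, with the robot touching nothing.
It also fails if it takes over 106 s, if anything falls off the work surface, if the arm or the gripper's body presses on something with over 40 N, if the wrist force passes 120 N, or if a joint passes its speed limit or range.

ROBOT

A 6-joint arm with a two-finger parallel gripper is mounted at the origin on the work surface. World frame = base frame: x ahead of the robot, y to its left, z up, the work surface at z = 0. Lengths are in m, angles in rad, forces in N, time in s.
With the tool pointing down it reaches from about 0.35 to 0.85 m from the base axis. Payload 8.1 kg.
Tool frame: the origin (TCP) lies at the very end of the fingers, on their centre line; the grasp point (between the pads) lies 19 mm behind it; z points along the fingers, y is the line along which they close (so a half turn about z gives the same grasp; the last joint's range is limited). The gripper opens to 93 mm and grips with 3 to 60 N. Pads are 15 mm wide; open, the fingers measure 128 mm over their backs; the gripper's body (75 mm by 188 mm) begins 65 mm behind the grasp point.
Start: joints at [1.042, 0.13, 1.488, -0, 1.523, -0.085], TCP at [0.258, 0.542, 0.219] pointing down, gripper open.
Joint ranges: [-2.96, 2.96], [-0.89, 2.26], [0.02, 2.5], [-1.34, 4.48], [0, 2.73], [-2.66, 2.66]. Speed limits (rad/s): [2.39, 2.39, 2.79, 3.14, 3.14, 3.14].

INTERFACE

Orientations are given as a unit quaternion [w, x, y, z].
In Python, from bench import * gives the robot as it stands. Calls block until the motion is done:
- move_to(position, orientation): joint-space move of the TCP to a pose.
- servo_line(position, frame=None, velocity=0.15, threshold=None): straight line of the TCP; frame=None keeps the orientation; velocity is the mean speed in m/s. With threshold (N) it stops when the force on the tool has changed by that much, and returns True; else False.
- set_joints(angles): joint-space move.
- gripper_to(opening, grasp_force=None): finger opening in m; grasp_force is the grip in N (None keeps the last); returns when the fingers have stopped.
- sleep(seconds).
- inverse_kinematics(position, orientation): joint angles nearest the present ones, or None.
- grab_frame(name): name is "side" or "top"; returns a dict with "image" (400x640x3 uint8, red, green, blue), "camera_matrix" (3x3 intrinsics, pixels), "rvec" (rotation vector, rad) and "tvec" (3), from world to camera coordinates, as OpenCV has them. Camera axes: x right, y down, z forward; pixel columns grow to the right and rows downward; lengths in m; the calibration is good to about 2 mm. A picture is of the moment at which its call begins. There is no depth.
A pose or a line that the arm cannot do raises PlanningError and nothing moves.
- job_done(): hands the job in; it is judged then, once.
Trained networks look in a picture, given as the dict that the camera call returned (one of the last four; its "shot" number tells which), for a name from the list of things; names that differ only in an ending like _2 or _b are one class to them, and where a whole thing is asked for, a point or a joint stands for the part that bears it (a point fixed in the world has none). Each returns a list of dicts, best first, with "confidence" (0 to 1); they miss things now and then, are a little off and sometimes report something else, mostly with a low value. They report only what shows in the picture. A call takes as long as a camera call. They do not tell look-alikes from the thing itself.
- boxes_of(picture, query): "extent" ([left, top, right, bottom] in pixels, round what is visible of it).
Readings, each from a call of its own:
- read_time_s(): time.
- read_joint_positions(): joint angles.
- read_dq(): joint speeds.
- read_tau(): joint torques, N m.
- read_eef_pos(): TCP position.
- read_tool_rot(): TCP orientation.
- read_contact_force(): force on the tool from outside, world axes, zero at the start.
- read_ft_torque(): the same for the moment, N m.
- read_finger_gap(): finger opening in m.
- read_grip_force(): force on a finger pad.
Only numpy, scipy, OpenCV 4.12 (cv2) and the standard library are available. Lean on these libraries where they do the work, as an engineer would, in place of code of your own. Each camera call takes 0.05 s, during which the arm holds its last target. There are 200 camera calls.

## Working session

There is one attempt and no reset: what is moved stays moved. The work goes in short steps, each a Python script; the robot and the scene stay as the last script left them, time stands still between calls to the robot, and variables do not carry over. Pictures are saved under pics/ and viewed, at most 14 in all, crops included, and the job is handed in when it is done.

```bash
mkdir -p pics; ls; cat > look.py <<'E'
from bench import *
import cv2, numpy as np, pickle, sys
E
python3 - <<'E'
from bench import *
import cv2, numpy as np, pickle
N=["round_candle","square_candle","oblong_candle","tea_light","pedestal","square_plate","oblong_dish","tea_cup","diffuser","bust"]
print(read_time_s())
d={}
for c in("side","top"):
    p=grab_frame(c); cv2.imwrite(f"pics/{c}0.png",p["image"][:,:,::-1]); d[c]=p
    R=cv2.Rodrigues(np.array(p["rvec"],float))[0]; print(c,"cam at",-R.T@np.array(p["tvec"]).ravel(),"axis",R[2],p["camera_matrix"])
    for n in N:
        print(n,[(np.round(b["extent"]).astype(int).tolist(),round(b["confidence"],2)) for b in boxes_of(p,n)])
pickle.dump(d,open("f0.pkl","wb")); print(read_time_s())
E
```

```text
pics
0.0
side cam at [ 0.31224727 -0.76514999  0.82201594] axis [ 0.21778301  0.71290454 -0.66658659] [[384.8949345    0.         315.019718  ]
 [  0.         384.8949345  202.85592802]
 [  0.           0.           1.        ]]
round_candle [([268, 181, 290, 219], 0.76), ([336, 229, 371, 259], 0.49)]
square_candle [([306, 300, 331, 339], 0.8), ([355, 304, 384, 345], 0.72), ([255, 276, 288, 317], 0.66), ([262, 330, 295, 374], 0.65), ([333, 268, 359, 302], 0.59), ([266, 124, 281, 155], 0.56)]
oblong_candle [([249, 156, 284, 188], 0.74)]
tea_light [([379, 289, 396, 306], 0.67)]
pedestal [([267, 181, 292, 219], 0.65), ([324, 183, 349, 210], 0.57)]
square_plate [([337, 228, 374, 259], 0.75)]
oblong_dish [([297, 154, 338, 182], 0.63)]
tea_cup [([286, 245, 312, 275], 0.55), ([370, 190, 395, 220], 0.15)]
diffuser [([372, 180, 397, 222], 0.71)]
bust [([265, 128, 282, 155], 0.91)]
top cam at [0.42778456 0.06141583 1.14749149] axis [ 0.11928529  0.00899203 -0.9928193 ] [[375.20452068   0.         323.17122866]
 [  0.         375.20452068 195.74250707]
 [  0.           0.           1.        ]]
round_candle [([302, 214, 322, 239], 0.85)]
square_candle [([413, 188, 442, 214], 0.97), ([437, 220, 469, 244], 0.91), ([406, 250, 437, 280], 0.87), ([452, 188, 482, 208], 0.73), ([453, 257, 484, 283], 0.7)]
oblong_candle [([231, 211, 262, 253], 0.73)]
tea_light [([430, 166, 448, 178], 0.5)]
pedestal [([300, 151, 330, 184], 0.7)]
square_plate [([360, 155, 393, 192], 0.75)]
oblong_dish [([233, 148, 275, 195], 0.83)]
tea_cup [([369, 213, 394, 244], 0.88), ([360, 155, 390, 193], 0.74), ([301, 150, 333, 184], 0.69)]
diffuser [([342, 124, 360, 143], 0.95)]
bust [([182, 192, 210, 216], 0.72), ([437, 218, 470, 245], 0.67)]
1.1
```

```bash
python3 - <<'E'
import cv2
a=cv2.imread("pics/top0.png"); cv2.imwrite("pics/top0c.png",cv2.resize(a[105:300,170:500],(792,468),interpolation=cv2.INTER_CUBIC))
a=cv2.imread("pics/side0.png"); cv2.imwrite("pics/side0c.png",cv2.resize(a[110:385,230:420],None,fx=2.18,fy=2.18,interpolation=cv2.INTER_CUBIC))
E
```

```text
(no output)
```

View pics/top0c.png

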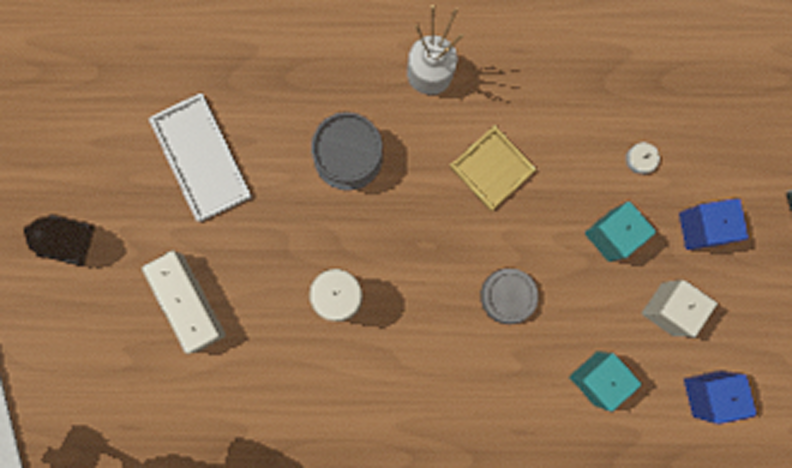

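View pics/side0c.png

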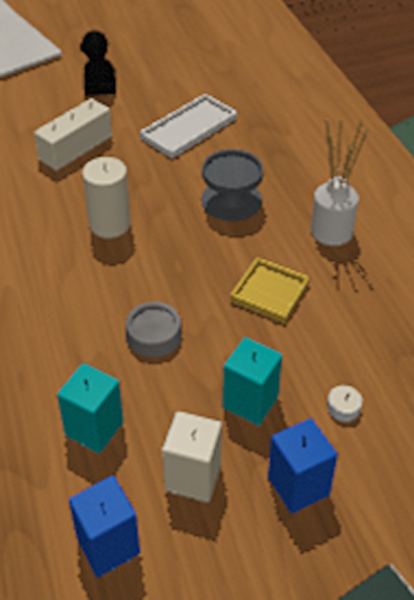

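The top crop (scale 2.4, offset 170,105) shows the ivory square candle at about px (457,233), ringed by four blue or teal look-alikes. The round candle is at (310,228), the oblong candle at (245,231), the tea light at (438,170), the pedestal pan at (315,168), the plate at (375,174), the dish at (254,171) and the cup at (383,228). The side view agrees with this, with the ivory square candle at (318,319). Next I'll fit silhouettes in both views, leaving z free.

```bash
cat > fit.py <<'E'
import cv2, numpy as np
from scipy.optimize import minimize
K=8; PAD=7
def disc(r,z): a=np.linspace(0,2*np.pi,48,endpoint=False); return np.c_[r*np.cos(a),r*np.sin(a),0*a+z]
def cyl(r0,r1,z0,z1): return np.r_[disc(r0,z0),disc(r1,z1)]
def box(a,b,z1): return np.array([[x*a/2,y*b/2,z] for x in(-1,1) for y in(-1,1) for z in(0,z1)])
MOD={"round_candle":[cyl(.03,.03,0,.1)],"square_candle":[box(.05,.05,.08)],"oblong_candle":[box(.12,.045,.055)],
"tea_light":[cyl(.019,.019,0,.017)],"pedestal":[cyl(.045,.045,0,.006),cyl(.044,.044,.052,.064),cyl(.008,.008,0,.06)],"square_plate":[box(.078,.078,.014)],
"oblong_dish":[box(.15,.075,.014)],"tea_cup":[cyl(.036,.034,0,.025)],"diffuser":[cyl(.03,.03,0,.07)],"bust":[box(.055,.055,.03)]}
def ray(p,u,v,z):
    R=cv2.Rodrigues(np.array(p["rvec"],float))[0]; c=-R.T@np.array(p["tvec"],float).ravel()
    d=R.T@np.linalg.inv(p["camera_matrix"])@[u,v,1]; return c+d*(z-c[2])/d[2]
def prep(p,ext,kind):
    l,t,r,b=[int(q) for q in(ext[0]-PAD,ext[1]-PAD,ext[2]+PAD,ext[3]+PAD)]
    im=cv2.resize(p["image"][t:b,l:r],None,fx=K,fy=K,interpolation=cv2.INTER_CUBIC)
    h=cv2.cvtColor(im,cv2.COLOR_RGB2HSV).astype(int)
    f=im.astype(float)
    if kind=="square_plate": m=(f[...,1]/(f[...,0]+1)>.735)&(h[...,1]>100)   # brass: greener than wood
    else: m=(h[...,1]<(105 if kind!="pedestal" else 90))&(h[...,0]<200)
    if kind=="square_candle": m&=(f[...,0]>=f[...,2]-5)
    m=cv2.morphologyEx(m.astype(np.uint8),cv2.MORPH_OPEN,np.ones((9,9)))
    m=cv2.morphologyEx(m,cv2.MORPH_CLOSE,np.ones((17,17)))
    n,lab,st,ce=cv2.connectedComponentsWithStats(m)
    i=1+np.argmax(st[1:,4]) if n>1 else 0
    m=(lab==i).astype(np.uint8)
    cs,_=cv2.findContours(m,cv2.RETR_EXTERNAL,cv2.CHAIN_APPROX_NONE); cv2.drawContours(m,cs,-1,1,-1)
    return dict(p=p,o=(l,t),m=m,im=im)
def render(v,kind,q):
    x,y,z,a=q; c,s=np.cos(a),np.sin(a); out=np.zeros(v["m"].shape,np.uint8); p=v["p"]
    for P in MOD[kind]:
        W=np.c_[c*P[:,0]-s*P[:,1]+x,s*P[:,0]+c*P[:,1]+y,P[:,2]+z]
        u=cv2.projectPoints(W,np.array(p["rvec"],float),np.array(p["tvec"],float),p["camera_matrix"],None)[0][:,0]
        u=(u-v["o"]+.5)*K-.5
        hull=cv2.convexHull(u.astype(np.float32))
        cv2.fillConvexPoly(out,np.round(hull*16).astype(np.int32),1,shift=4)
    return out
def fit(views,kind,q0,yaws=(0,)):
    def cost(q,zw=0): return sum(np.count_nonzero(render(v,kind,q)!=v["m"])/K/K for v in views)
    best=None
    for a in yaws:
        q=np.array([*q0,a])
        for st in(.012,.003):
            sim=np.array([q]+[q+d for d in np.diag([st,st,st/2,.25 if st>.005 and len(yaws)>1 else .05])])
            r=minimize(cost,q,method="Nelder-Mead",options=dict(initial_simplex=sim,xatol=1e-4,fatol=.02,maxiter=250)); q=r.x
        if best is None or r.fun<best.fun: best=r
    return best.x,best.fun,[np.count_nonzero(v["m"])/K/K for v in views]
E
cat > meas.py <<'E'
import pickle; from fit import *
d=pickle.load(open("f0.pkl","rb"))
B={"round_candle":([268,181,290,219],[302,214,322,239]),"square_candle":([306,300,331,339],[437,220,469,244]),
"oblong_candle":([246,156,284,188],[231,211,262,253]),"tea_light":([379,289,396,306],[430,163,446,178]),
"pedestal":([322,179,352,210],[300,151,330,184]),"square_plate":([336,228,374,259],[358,155,393,192]),
"oblong_dish":([295,154,340,182],[233,144,275,197]),"tea_cup":([286,248,314,275],[369,214,395,242])}
out={};tiles=[]
for n,(bs,bt) in B.items():
    vs=[prep(d["side"],bs,n),prep(d["top"],bt,n)]
    q0=ray(d["top"],(bt[0]+bt[2])/2,(bt[1]+bt[3])/2,.02)
    yaws=(0,) if n in("round_candle","tea_light","pedestal","tea_cup") else np.arange(0,np.pi if "oblong" in n else np.pi/2,.26)
    q,f,a=fit(vs,n,[q0[0],q0[1],0],yaws); out[n]=q
    print(n,np.round(q,4),"xor px",round(f,1),"of",np.round(a))
    for v in vs:
        im=v["im"][:,:,::-1].copy()
        for m,c in((v["m"],(0,255,0)),(render(v,n,q),(0,0,255))):
            cs,_=cv2.findContours(m,cv2.RETR_EXTERNAL,cv2.CHAIN_APPROX_NONE); cv2.drawContours(im,cs,-1,c,2)
        t=np.zeros((196,196,3),np.uint8); s=190/max(im.shape[:2]); im=cv2.resize(im,None,fx=s,fy=s,interpolation=cv2.INTER_AREA); t[:im.shape[0],:im.shape[1]]=im; tiles.append(t)
cv2.imwrite("pics/fit0.png",np.vstack([np.hstack(tiles[i:i+4]) for i in range(0,16,4)])[:, :][:784] if 0 else cv2.resize(np.vstack([np.hstack(tiles[i:i+4]) for i in range(0,16,4)]),(600,600),interpolation=cv2.INTER_AREA))
for n,u in(("diffuser",(351,134)),("bust",(208,206))): print(n,np.round(ray(d["top"],*u,.08 if n=="diffuser" else .02),3), np.round(ray(d["side"],*((384.,212.) if n=="diffuser" else (276,150)),.02),3))
pickle.dump(out,open("poses.pkl","wb"))
E
time python3 meas.py
```

```text
round_candle [ 0.464   0.1093 -0.0017  0.0325] xor px 35.5 of [682. 398.]
square_candle [ 0.4542 -0.3079 -0.0024  0.9929] xor px 53.9 of [927. 518.]
oblong_candle [ 0.4552  0.2996 -0.0014  0.5261] xor px 44.8 of [730. 802.]
tea_light [ 0.6463 -0.2791 -0.0018  0.0348] xor px 26.4 of [226. 159.]
pedestal [ 0.647   0.0997 -0.0024  0.045 ] xor px 58.0 of [778. 784.]
square_plate [ 6.3170e-01 -8.6600e-02 -1.4000e-03  2.3169e+00] xor px 384.4 of [ 673. 1036.]
oblong_dish [ 0.6421  0.2896 -0.0008  0.468 ] xor px 82.9 of [ 705. 1273.]
tea_cup [ 0.4684 -0.1069 -0.0008  0.0362] xor px 32.3 of [548. 458.]
diffuser [ 0.739 -0.008  0.08 ] [ 0.76  -0.014  0.02 ]
bust [0.528 0.419 0.02 ] [0.527 0.418 0.02 ]
real	0m5.244s
user	0m5.623s
sys	0m0.295s
```

View pics/fit0.png

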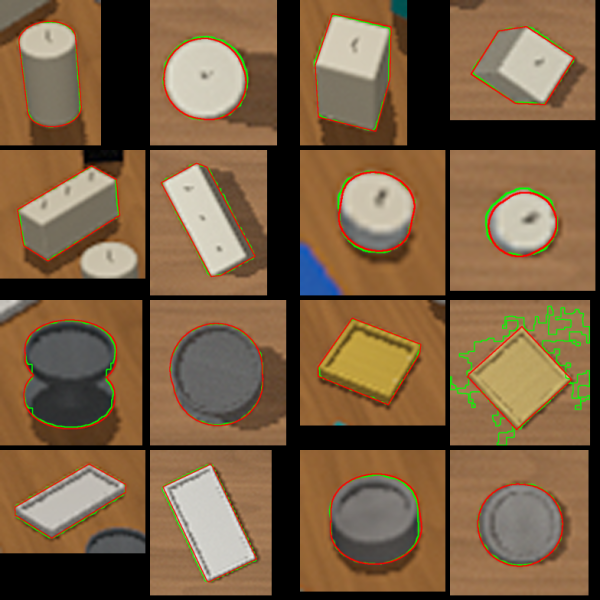

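The fits overlay well in both views. The plate's top mask leaked into the wood, but the fitted outline still sits on the plate edge. Measured bases are z≈0 within 2.5 mm, so the heights match the text, and all targets are in reach at 0.48–0.70 m. First the round candle.

```bash
cat > rob.py <<'E'
from bench import *
import numpy as np, pickle
from scipy.spatial.transform import Rotation
P=pickle.load(open("poses.pkl","rb"))
LIM=2.5
def quat(t):
    M=np.array([[-np.sin(t),np.cos(t),0],[np.cos(t),np.sin(t),0],[0,0,-1]])
    q=Rotation.from_matrix(M).as_quat(); return [float(v) for v in(q[3],q[0],q[1],q[2])]
def best(xy,z,thetas):
    """closing angle whose IK solution has the least wrist turn"""
    c=[(abs(j[5]),t) for t in thetas for j in[inverse_kinematics([*xy,z],quat(t))] if j is not None]
    return min(c)[1]
def pick(xy,t,h,opening,force,lift):
    gripper_to(opening); q=quat(t)
    move_to([*xy,max(lift,.16)],q)
    servo_line([*xy,h+.02],velocity=.2)
    hit=servo_line([*xy,h],velocity=.06,threshold=8)
    gripper_to(0,force)
    print("pick hit",hit,"gap",read_finger_gap(),"grip",read_grip_force(),"z",read_eef_pos()[2])
    servo_line([*xy,lift],velocity=.15)
    print("lifted gap",read_finger_gap(),"F",np.round(read_contact_force(),2),"t",read_time_s())
def place(xy,t,h,lift,release):
    q=quat(t); move_to([*xy,lift],q)
    servo_line([*xy,h+.015],velocity=.12); sleep(.2)
    hit=servo_line([*xy,h-.004],velocity=.02,threshold=1.5)
    print("place hit",hit,"dz mm",1e3*(read_eef_pos()[2]-h),"F",np.round(read_contact_force(),2)); sleep(.2)
    gripper_to(read_finger_gap()+release); 
    servo_line([*xy,lift],velocity=.2)
    print("done t",read_time_s(),"gap",read_finger_gap())
E
python3 - <<'E'
from rob import *
a,b=P["round_candle"],P["pedestal"]
t=best(b[:2],.2,[.73,.73+np.pi,.73-np.pi]); print("theta",t)
pick(a[:2],t,.041,.093,20,.19)
place(b[:2],t,.056+.041,.19,.025)
E
```

```text
theta 0.73
pick hit False gap 0.058967769307003655 grip 20.000078325019786 z 0.04109479455339492
lifted gap 0.05908028182809096 F [-1.29  0.14 -1.9 ] t 6.1167
place hit True dz mm -0.0037526408637467146 F [0.08 0.57 4.01]
done t 10.0417 gap 0.08434448078893508
```

```bash
sed -i 's/velocity=.02,threshold=1.5/velocity=.012,threshold=1.5/' rob.py; python3 - <<'E'
from rob import *
a,b=P["square_candle"],P["square_plate"]
tp=best(b[:2],.15,[b[3],b[3]+np.pi,b[3]-np.pi])
ta=best(a[:2],.15,[a[3]+k*np.pi/2 for k in range(-3,4)])
print("theta",ta,tp)
pick(a[:2],ta,.036,.078,20,.17)
place(b[:2],tp,.006+.036,.17,.02)
a,b=P["oblong_candle"],P["oblong_dish"]
k=best(b[:2],.15,[b[3]+s*np.pi/2 for s in(-1,1,-3)])
t=best(a[:2],.15,[a[3]+s*np.pi/2 for s in(-1,1,-3)])
print("theta",t,k)
pick(a[:2],t,.022,.078,25,.16)
place(b[:2],k,.006+.022,.16,.02)
E
```

```text
theta 5.705250549723943 -0.8246800925078244
pick hit False gap 0.04984437525702298 grip 19.867103397846222 z 0.03616072278859769
lifted gap 0.050040626687750965 F [ 0.74 -0.4  -1.46] t 14.875
place hit True dz mm 0.20807879241727112 F [-0.1   0.03  6.58]
done t 19.9583 gap 0.0698456282379291
theta -1.0446840179506394 -1.102783949669566
pick hit False gap 0.04492928548656228 grip 24.990781545639038 z 0.022175131319921854
lifted gap 0.044814824865082044 F [ 0.14 -0.29 -2.59] t 24.85
place hit True dz mm 0.16874442238003912 F [0.27 0.67 5.71]
done t 29.6667 gap 0.06505736504118871
```

```bash
python3 - <<'E'
from rob import *
import cv2
a,b=P["tea_light"],P["tea_cup"]
t=best(a[:2],.1,[np.pi/2,-np.pi/2]); print("theta",t)
pick(a[:2],t,.009,.065,8,.12)
place(b[:2],t,.019+.009,.12,.012)
move_to([.35,-.35,.25],quat(t))
d={}
for c in("side","top"):
    p=grab_frame(c); d[c]=p; cv2.imwrite(f"pics/{c}1.png",p["image"][:,:,::-1])
pickle.dump(d,open("f1.pkl","wb"))
a=d["top"]["image"][105:300,170:500,::-1]; cv2.imwrite("pics/top1c.png",cv2.resize(a,(792,468),interpolation=cv2.INTER_CUBIC))
a=d["side"]["image"][110:310,230:420,::-1]; cv2.imwrite("pics/side1c.png",cv2.resize(a,None,fx=3,fy=3,interpolation=cv2.INTER_CUBIC))
E
```

```text
theta -1.5707963267948966
pick hit False gap 0.037833497256842125 grip 8.000041097402573 z 0.009246394108252481
lifted gap 0.03744424202364354 F [-0.13  0.08 -0.02] t 34.675
place hit True dz mm -0.036226052830681116 F [ 1.64 -0.13  2.17]
done t 39.0583 gap 0.04965291721418836
```

View pics/top1c.png

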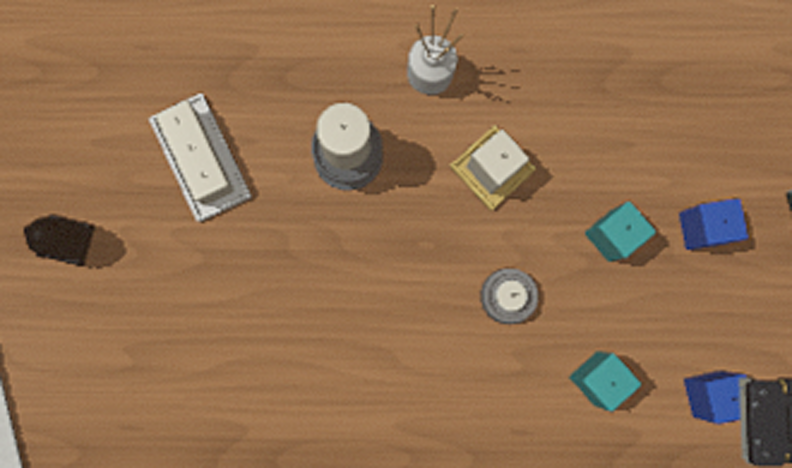

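View pics/side1c.png

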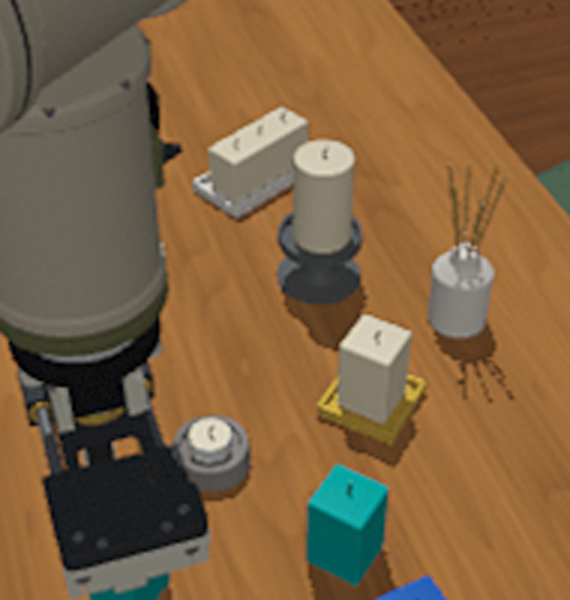

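The top view shows all four candles standing on their holders: oblong at (251,166), round at (313,162), square at (376,172), tea light at (383,228). The diffuser, bust and look-alikes haven't moved. I'll overlay the ideal placements to check the seating.

```bash
python3 - <<'E'
import pickle; from fit import *
d=pickle.load(open("f1.pkl","rb")); P=pickle.load(open("poses.pkl","rb")); tiles=[]
C={"round_candle":("pedestal",.056),"square_candle":("square_plate",.006),"oblong_candle":("oblong_dish",.006),"tea_light":("tea_cup",.019)}
for n,(h,z) in C.items():
    q=P[h].copy(); q[2]+=z
    for c in("top","side"):
        p=d[c]; u=cv2.projectPoints(np.array([[q[0],q[1],q[2]+.04]]),np.array(p["rvec"],float),np.array(p["tvec"],float),p["camera_matrix"],None)[0].ravel()
        l,t=[int(w)-30 for w in u]; im=cv2.resize(p["image"][t:t+60,l:l+60],None,fx=K,fy=K,interpolation=cv2.INTER_CUBIC)[:,:,::-1].copy()
        v=dict(p=p,o=(l,t),m=np.zeros(im.shape[:2],np.uint8))
        for m,col in((render(v,n,q),(0,0,255)),(render(v,h,P[h]),(0,255,0))):
            cs,_=cv2.findContours(m,cv2.RETR_EXTERNAL,cv2.CHAIN_APPROX_NONE); cv2.drawContours(im,cs,-1,col,1)
        tiles.append(cv2.resize(im[60:-60,60:-60] if c=="top" or 1 else im,(200,200),interpolation=cv2.INTER_AREA) if 0 else cv2.resize(im,(200,200),interpolation=cv2.INTER_AREA))
big=np.vstack([np.hstack(tiles[::2]),np.hstack(tiles[1::2])]); cv2.imwrite("pics/chk.png",big)
E
```

```text
(no output)
```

View pics/chk.png

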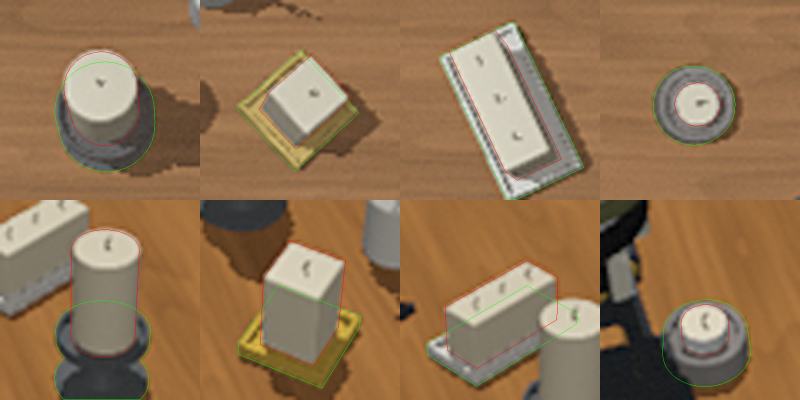

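All four silhouettes match the ideal outlines in both views, and the contact heights were within 0.2 mm of the floors, so I'm handing in.

```bash
python3 -c "
from bench import *
print(read_time_s(), job_done())"
```

```text
the job is handed in; nothing more can be done
40.3083 None
```

The four candles were set on their holders in the order asked and the job was handed in at 40.3 s; the last pictures show each one upright, inside its lip and lined up, and the bystanders appear unmoved.

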